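# Seat a centrifuge rotor and turn it by hand

## Robot

A 6-joint arm with a two-finger parallel gripper is mounted at the origin on the work surface. World frame = base frame: x ahead of the robot, y to its left, z up, the work surface at z = 0. Lengths are in mm, angles in rad, forces in N, time in s.
With the tool pointing down it reaches from about 350 to 775 mm from the base axis. Payload 7.3 kg.
Tool frame: the origin (TCP) lies on the centre line of the jaws, within the pads' length; the fingertips stand bot.tip_reach ahead of it and the grasp point (between the pads) lies 6 mm ahead of it (bot.tip_reach is the distance from the TCP to the fingertips, in mm); z points along the fingers, y is the direction in which the jaws open and shut (so a half turn about z gives the same grasp; the last joint's range is limited). The gripper opens to 92 mm and grips with 3 to 60 N. Pads are 19 mm wide; open, the fingers measure 130 mm over their backs; the gripper's body (75 mm by 190 mm) begins 47 mm behind the grasp point.
Start: joints at [0.973, 0.342, 1.524, -0, 1.275, -0.146], TCP at [229.195, 472.347, 251.741] pointing down, gripper open.
Joint ranges: [-2.53, 2.53], [-0.77, 2.02], [0.04, 2.7], [-1, 4.14], [0.28, 2.66], [-3.11, 3.11]. Speed limits (rad/s): [2.57, 2.57, 3.14, 3.14, 3.14, 3.14].

## Interface

Orientations are given as [roll, pitch, yaw] about the fixed x, y, z axes, in that order (R = Rz(yaw) Ry(pitch) Rx(roll)).
In Python, from plant import bot gives the robot as it stands.
- The arm moves only by the tool step_arm, never from a script. Its argument "deltas" is a list of rows, each a list of 6 numbers: the shift along the tool's x, y, z in mm, then the turn, a rotation vector about the tool's x, y, z in rad. A call has 1 to 5 rows; each row is the pose to reach, as a shift and turn from the pose commanded when the call began, along the tool's axes at that moment; what a row does not reach only later rows make up. A row lasts 1/12 s, in which the tool goes at most 41.7 mm and 7.16 degrees, less where a joint would pass 70% of its speed; a pose out of reach is approached as far as the arm can. A call with a gripper value outside its range is refused whole. "fingers" is the finger opening in mm, from 0 to 91.8, set as the call begins (left out, the last holds). The fingers move at their own pace and stop on an object; the grip force is fixed at half the most. Time passes only in rows, so rows that repeat a pose let the fingers close. It gives the time, the measured TCP pose, the force and the opening at its end, in the units of the state.
- bot.get_obs(): the state, without advancing time (a new reading comes with each control period).
- bot.capture(name): name is "scene" or "top" or "wrist"; returns a dict with "color" (420x560x3 uint8, red, green, blue), "fx", "fy", "cx", "cy" (pixels), "R" (3x3) and "t" (3): a world point X has camera coordinates R X + t. Camera axes: x right, y down, z forward; pixel columns grow to the right and rows downward; lengths in mm; the calibration is good to about 2 mm. The wrist camera is an equidistant fisheye: a pixel r from the principal point sees the ray r / f radians off the axis. A picture is of the moment at which its call begins. There is no depth.
- bot.close_job(): hands the job in, once; it reports no verdict.
Trained networks look in a picture, given as the dict that the camera call returned (one of the last four; its "shot" number tells which), for a name from the list of things; names that differ only in an ending like _2 or _b are one class to them, and where a whole thing is asked for, a point or a joint stands for the part that bears it (a point fixed in the world has none). Each returns a list of dicts, best first, with "p" (0 to 1); they miss things now and then, are a little off and sometimes report something else, mostly with a low value. They report only what shows in the picture. A call takes as long as a camera call.
- bot.boxes_of(query, picture): "rect" ([centre column, centre row, width, height] in pixels, round what is visible of it).
The state is a dict: "time": time; "joint_positions": joint angles; "dq": joint speeds; "tau": joint torques, N m; "tool_pos": TCP position; "tcp_rot": TCP orientation; "contact_force": force on the tool from outside, world axes, zero at the start; "moment": the same for the moment, N m; "grip_width": finger opening in mm.
Only numpy, scipy, OpenCV 4.12 (cv2) and the standard library are available. Lean on these libraries where they do the work, as an engineer would, in place of code of your own. Each camera call takes 0.05 s, during which the arm holds its last target. There are 200 camera calls.

## Task

The rotor of the small bench centrifuge stands proud on its spindle: press it gently down until it is fully home. Then check that it runs freely by turning it slowly by hand, anticlockwise seen from above, one full turn and then on until its red dot next comes in line with the red mark on the casing's rim; leave it there, still and seated. Never push with more than about 20 N, turn it with a light touch of less than 10 N, and do not disturb the things around it.

Things in the scene. Friction and masses are not known exactly. Their poses are not given: they have to be found in the camera images.
- casing: Fixed bench centrifuge, cover off: white square base 250 x 250 mm, 54 mm high, with a grey round bowl (outer radius 104 to 108 mm, inner about 92 mm), its rim 100 mm above the bench. Origin: centre of the underside, on the rotor's vertical axis. Local -x: front, with dark display and three buttons.
- mark (a point): Red mark on the casing's rim, 98 mm from the rotor's axis on the casing's front (local -x) side, 100 mm above the bench.
- axis (a point): Point of the casing on the rotor's vertical axis, level with the rim (100 mm up); not on the rotor. The rotor's flat top is a disc of radius 80 mm, edge out of reach, nothing to grip: blue and smooth out to 58 mm, then 12 dark 11 mm wells and a red dot. Its height is not reported: it sits on adapters of differing height, top anywhere from 78 to 98 mm up when home; it must be felt.
- seat (a joint): How far the rotor is down on its spindle, m: grows as it is pressed down, 0.010 = fully home on a hard, rigid stop. It starts 5 to 8 mm short of that and stays where it is left. Pressing it down takes a steady 6 to 12 N until the stop is met; it does not sink under 5 N.
- rotor (a joint): Angle of the rotor, rad: grows anticlockwise from above, counts on past a full turn, no end stops. 0 = red dot at the red mark; starts at -1.5 to -0.4, wanted end 6.28. Drag about 0.04 N m: it stops at once when let go. Turn it by friction (about 0.7 or more): shut fingertips pointing down, pressed on the blue top with about 6 N some 40 mm from the axis, carried round in a circle.
- cover: The centrifuge's grey round cover, loose on the bench: 190 mm across, 20 mm thick, with a knob to 40 mm. Origin: centre of the underside. Bystander.
- rack: Orange tube rack, 90 x 130 x 35 mm (45 with tubes), loose. Origin: centre of the underside. Bystander.
- bottle: Small jar with blue cap, 52 mm across, 85 mm high, loose. Origin: centre of the underside. Bystander.
- tipbox: Blue pipette-tip box, 85 x 120 x 55 mm, loose. Origin: centre of the underside. Bystander.

How it is judged:
By the outcome, as a careful person would: the job done as asked, in the order asked, and still so for the second after the job is handed in, with the robot touching nothing.
It also fails if it takes over 72 s, if anything falls off the work surface, if the arm or the gripper's body presses on something with over 40 N, if the wrist force passes 120 N, or if a joint passes its speed limit or range.

## Working session

There is one attempt and no reset: what is moved stays moved. The work goes in short steps, Python scripts to look and compute and a tool call to move; the robot and the scene stay as the last step left them, time stands still between calls to the robot, and variables do not carry over. Pictures are saved under pics/ and viewed, about 8 in all and at most 12, crops included, and the job is handed in when it is done.

Besides the shell and the picture viewer there is one more tool, called in YAML: its name, and indented under it one key for each argument. step_arm: Moves the arm, as the interface text tells. Its arguments: {"type":"object","properties":{"deltas":{"type":"array"},"fingers":{"type":"number"}},"required":["deltas"]}

```bash
ls; mkdir -p pics; python3 - <<'E'
from plant import bot
import cv2
o=bot.get_obs(); print(o, bot.tip_reach)
for n in ("top","scene"):
    p=bot.capture(n); cv2.imwrite(f"pics/{n}1.png",p["color"][:,:,::-1])
    print(n,p["fx"],p["fy"],p["cx"],p["cy"],p["R"],p["t"])
    for q in ("casing","mark","rotor","cover","rack","bottle","tipbox"):
        print(q,[(r["rect"],round(r["p"],2)) for r in bot.boxes_of(q,p)[:2]])
E
```

```text
pics
{'time': 0.0, 'joint_positions': array([ 9.73002274e-01,  3.42713982e-01,  1.52501508e+00,  9.83814161e-06,
        1.27541932e+00, -1.45991881e-01]), 'dq': array([ 6.91580267e-04, -5.06736548e-04, -4.99868686e-04, -5.64709496e-05,
       -2.38789233e-03, -2.63454858e-04]), 'tau': array([ 1.99616399e-03, -4.31251180e+01, -2.44217330e+01,  7.20295077e-02,
        5.59824833e-02, -1.68065044e-04]), 'tool_pos': array([228.96918125, 472.0224963 , 251.05015916]), 'tcp_rot': array([-3.14005485e+00, -2.35624303e-04,  2.68978743e+00]), 'contact_force': array([-0.55810229,  0.17988748, -0.28931813]), 'moment': array([-0.00806492, -0.03173543,  0.06414724]), 'grip_width': 91.8344421046934} 25.0
top 469.615260807085 469.615260807085 283.40820216783857 207.17941312689365 [[-0.00677948 -0.99985693  0.01549718]
 [-0.99089104  0.00463268 -0.13458632]
 [ 0.13449527 -0.01626845 -0.99078068]] [  46.30625783  606.65289571 1273.6051939 ]
casing [([342.6, 215.9, 117.3, 120.4], 0.75)]
mark [([344.3, 215.7, 118.2, 119.3], 0.9)]
rotor [([347.3, 211.6, 61.4, 60.2], 0.74)]
cover [([266.6, 269.1, 67.2, 66.0], 0.8)]
rack [([414.6, 172.2, 56.6, 49.5], 0.63), ([343.8, 214.8, 118.8, 122.0], 0.52)]
bottle [([343.9, 138.0, 20.1, 26.2], 0.61), ([342.4, 216.5, 120.9, 115.0], 0.51)]
tipbox [([283.8, 168.7, 49.7, 45.6], 0.83)]
scene 381.0527998515381 381.0527998515381 286.92820830878196 207.39394881443462 [[-0.52312263  0.85211642  0.01550214]
 [ 0.70796109  0.44460721 -0.54873994]
 [-0.47448268 -0.27608337 -0.83584936]] [ 258.56588229 -413.42955979 1218.10795754]
casing [([223.0, 181.4, 112.3, 94.6], 0.94)]
mark [([220.5, 179.6, 106.2, 95.9], 0.78)]
rotor [([223.3, 166.7, 62.5, 55.8], 0.7)]
cover [([326.1, 188.4, 75.8, 62.1], 0.69), ([223.1, 170.1, 67.2, 58.1], 0.57)]
rack [([127.5, 182.1, 64.4, 46.1], 0.89), ([222.7, 168.5, 72.2, 55.8], 0.72)]
bottle [([164.4, 244.2, 35.6, 39.1], 0.72)]
tipbox [([250.9, 254.2, 59.6, 48.4], 0.79)]
```

```bash
python3 - <<'E'
import cv2,numpy as np
a=cv2.imread("pics/top1.png")[110:310,220:460]; b=cv2.imread("pics/scene1.png")[110:300,90:370]
a=cv2.resize(a[35:175,50:190],(560,560),interpolation=cv2.INTER_CUBIC)
cv2.imwrite("pics/a.png",a)
full=cv2.imread("pics/scene1.png"); cv2.imwrite("pics/b.png",full)
E
```

```text
(no output)
```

View pics/a.png

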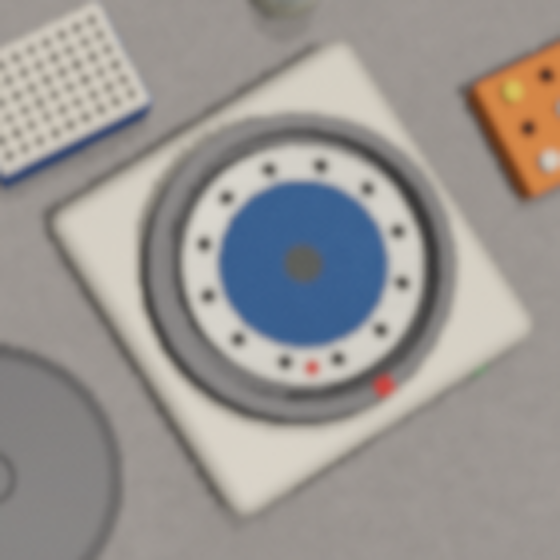

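View pics/b.png

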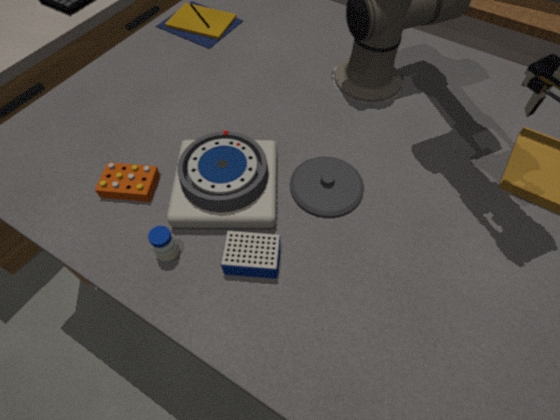

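```bash
cat > h.py <<'E'
import numpy as np,cv2
from plant import bot
def ray(p,u,v):
    d=p["R"].T@np.array([(u-p["cx"])/p["fx"],(v-p["cy"])/p["fy"],1]); return -p["R"].T@p["t"],d
def atz(p,u,v,z):
    c,d=ray(p,u,v); return c+d*(z-c[2])/d[2]
def tri(rs):
    A=0;b=0
    for c,d in rs:
        d=d/np.linalg.norm(d);M=np.eye(3)-np.outer(d,d);A=A+M;b=b+M@c
    return np.linalg.solve(A,b)
def seg(p,win):
    x0,y0,x1,y1=win; out={}
    c=p["color"].astype(int)[y0:y1,x0:x1]; r,g,b=c[...,0],c[...,1],c[...,2]
    m=((b-r>50)).astype(np.uint8)
    n,l,s,ce=cv2.connectedComponentsWithStats(m); i=1+np.argmax(s[1:,4])
    cnt=cv2.findContours((l==i).astype(np.uint8),cv2.RETR_EXTERNAL,cv2.CHAIN_APPROX_NONE)[0][0]
    (u,v),ax,an=cv2.fitEllipse(cnt); out["blue"]=(u+x0,v+y0,ax)
    w=np.clip(r-np.maximum(g,b)-30,0,None); n,l,s,ce=cv2.connectedComponentsWithStats((w>10).astype(np.uint8))
    out["red"]=[]
    for i in range(1,n):
        k=w*(l==i); yy,xx=np.nonzero(k); ww=k[yy,xx]
        out["red"].append(((xx*ww).sum()/ww.sum()+x0,(yy*ww).sum()/ww.sum()+y0,s[i,4]))
    return out
E
python3 - <<'E'
from h import *
t=bot.capture("top"); s=bot.capture("scene")
a=seg(t,(300,170,388,255)); b=seg(s,(180,125,270,215)); print(a,b)
X=tri([ray(t,*a["blue"][:2]),ray(s,*b["blue"][:2])]); print("axis tri",X)
for z in (80,90,100): print(z,atz(t,*a["blue"][:2],z),atz(s,*b["blue"][:2],z))
for r in a["red"]: print("top",atz(t,*r[:2],100),atz(t,*r[:2],90),r[2])
for r in b["red"]: print("sc",atz(s,*r[:2],100),atz(s,*r[:2],90),r[2])
E
```

```text
{'blue': (345.334774017334, 210.52517700195312, (39.37773895263672, 40.01482009887695)), 'red': [(np.float64(347.5609756097561), np.float64(236.48238482384824), np.int32(12)), (np.float64(365.53805073431243), np.float64(240.99799732977303), np.int32(28))]} {'blue': (221.8632469177246, 164.04368591308594, (35.07535171508789, 46.818180084228516)), 'red': [(np.float64(225.25968672712284), np.float64(132.24154987633966), np.int32(24)), (np.float64(237.9248291571754), np.float64(143.85876993166286), np.int32(10))]}
axis tri [ 589.74095296 -122.5010199    93.56526163]
80 [ 591.60663568 -124.73651784   80.        ] [ 581.50287258 -130.52736322   80.        ]
90 [ 590.32804403 -123.24026863   90.        ] [ 587.50362598 -124.44332912   90.        ]
100 [ 589.04945239 -121.74401942  100.        ] [ 593.50437939 -118.35929503  100.        ]
top [ 519.56732927 -125.95911443  100.        ] [ 520.28684048 -127.48927995   90.        ] 12
top [ 507.31341186 -173.44456548  100.        ] [ 507.93432325 -175.35681757   90.        ] 28
sc [ 507.55088726 -172.44525002  100.        ] [ 500.29950308 -179.31623946   90.        ] 24
sc [ 522.24242092 -123.62352455  100.        ] [ 515.20479983 -129.78415364   90.        ] 10
```

step_arm:
  deltas:
    - [-32,-21,0,0,0,0]
    - [-65,-42,0,0,0,0]
    - [-97,-63,0,0,0,0]
    - [-130,-84,0,0,0,0]
    - [-162,-105,0,0,0,0]
  fingers: 0

```text
time: 1.32
tool_pos: [329.6, 305.6, 251.9]
tcp_rot: [3.141, 0.0, 2.691]
contact_force: [0.1, -0.4, 0.5]
grip_width: 63.2
```

step_arm:
  deltas:
    - [-32,-21,0,0,0,0]
    - [-65,-42,0,0,0,0]
    - [-97,-63,0,0,0,0]
    - [-130,-84,0,0,0,0]
    - [-162,-105,0,0,0,0]

```text
time: 1.73
tool_pos: [429.8, 140.1, 252.0]
tcp_rot: [3.141, 0.001, 2.69]
contact_force: [0.9, 0.2, 0.2]
grip_width: 29.7
```

step_arm:
  deltas:
    - [-32,-21,0,0,0,0]
    - [-65,-42,0,0,0,0]
    - [-97,-63,0,0,0,0]
    - [-130,-84,0,0,0,0]
    - [-162,-105,0,0,0,0]

```text
time: 2.15
tool_pos: [529.7, -25.2, 251.8]
tcp_rot: [3.141, 0.0, 2.689]
contact_force: [0.7, -0.4, -0.1]
grip_width: 0.8
```

step_arm:
  deltas:
    - [-32,-21,0,0,0,0.12]
    - [-65,-42,0,0,0,0.24]
    - [-82,-53,0,0,0,0.36]
    - [-82,-53,0,0,0,0.48]
    - [-82,-53,0,0,0,0.6]

```text
time: 2.57
tool_pos: [579.9, -108.4, 251.0]
tcp_rot: [-3.141, -0.001, 2.081]
contact_force: [0.2, -0.5, 0.4]
grip_width: 0.6
```

step_arm:
  deltas:
    - [0,0,0,0,0,0.12]
    - [0,0,0,0,0,0.24]
    - [0,0,0,0,0,0.36]
    - [0,0,0,0,0,0.48]
    - [0,0,0,0,0,0.519]

```text
time: 2.98
tool_pos: [579.5, -106.7, 251.7]
tcp_rot: [-3.142, -0.0, 1.564]
contact_force: [0.8, -0.0, 0.2]
grip_width: 0.2
```

step_arm:
  deltas:
    - [7,4,30,0,0,0]
    - [14,7,60,0,0,0]
    - [19.7,10.5,90,0,0,0]
    - [19.7,10.5,110,0,0,0]
    - [19.7,10.5,115,0,0,0]

```text
time: 3.4
tool_pos: [588.1, -86.1, 132.8]
tcp_rot: [-3.135, -0.002, 1.571]
contact_force: [-0.4, 0.0, -0.3]
grip_width: 0.5
```

step_arm:
  deltas:
    - [0,0,1,0,0,0]
    - [0,0,2,0,0,0]
    - [0,0,3,0,0,0]
    - [0,0,4,0,0,0]
    - [0,0,5,0,0,0]

```text
time: 3.82
tool_pos: [590.6, -87.3, 133.0]
tcp_rot: [3.139, 0.001, 1.571]
contact_force: [-0.2, 0.0, 0.3]
grip_width: 0.1
```

```bash
python3 - <<'E'
from h import *
print(bot.get_obs()["tool_pos"],bot.get_obs()["contact_force"])
p=bot.capture("wrist"); cv2.imwrite("pics/w1.png",p["color"][:,:,::-1])
s=bot.capture("scene"); cv2.imwrite("pics/s2.png",cv2.resize(s["color"][100:240,150:300,::-1],None,fx=4,fy=4))
E
```

```text
[590.62838135 -87.31209745 132.98018917] [-0.20235603  0.00577752  0.26459169]
```

View pics/w1.png

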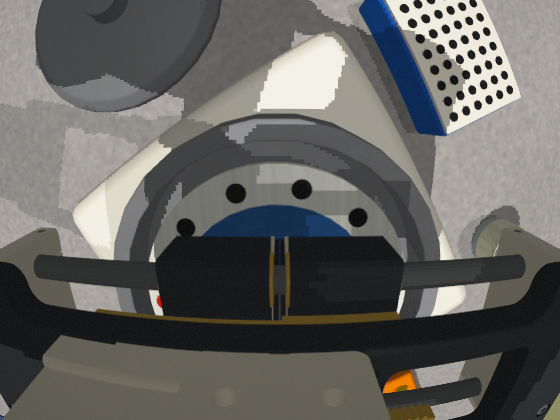

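View pics/s2.png

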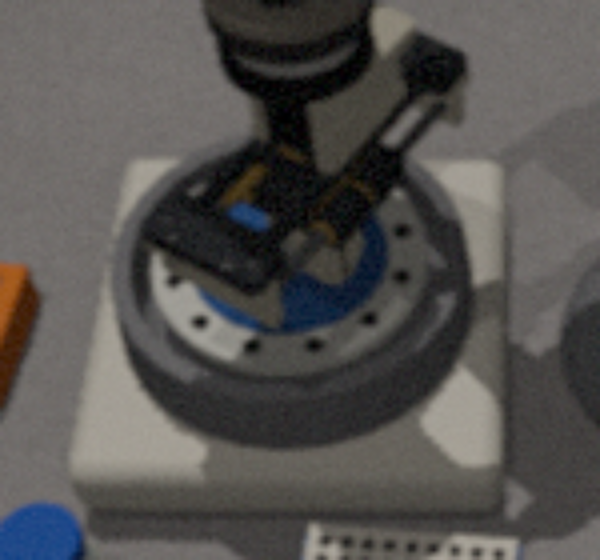

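step_arm:
  deltas:
    - [0,0,2,0,0,0]
    - [0,0,4,0,0,0]
    - [0,0,5,0,0,0]
    - [0,0,5,0,0,0]

```text
time: 4.25
tool_pos: [589.9, -86.9, 126.3]
tcp_rot: [-3.141, -0.0, 1.571]
contact_force: [0.1, 0.1, 0.8]
grip_width: 0.4
```

step_arm:
  deltas:
    - [0,0,1,0,0,0]
    - [0,0,2,0,0,0]
    - [0,0,3,0,0,0]
    - [0,0,3,0,0,0]

```text
time: 4.58
tool_pos: [590.1, -87.0, 123.6]
tcp_rot: [3.142, -0.0, 1.571]
contact_force: [-0.3, 0.1, -0.7]
grip_width: 0.1
```

Commanded tip is at about z = 98.7. Descend in 2 mm calls.

step_arm:
  deltas:
    - [0,0,1,0,0,0]
    - [0,0,2,0,0,0]
    - [0,0,2,0,0,0]

```text
time: 4.83
tool_pos: [590.3, -87.0, 122.5]
tcp_rot: [3.14, 0.0, 1.571]
contact_force: [0.3, 0.3, 5.1]
grip_width: 0.6
```

step_arm:
  deltas:
    - [0,0,1,0,0,0]
    - [0,0,2,0,0,0]
    - [0,0,2,0,0,0]

```text
time: 5.08
tool_pos: [590.4, -87.0, 120.7]
tcp_rot: [3.14, 0.0, 1.571]
contact_force: [-0.9, -0.3, 6.7]
grip_width: 0.4
```

step_arm:
  deltas:
    - [0,0,0.5,0,0,0]
    - [0,0,1,0,0,0]
    - [0,0,1,0,0,0]

```text
time: 5.33
tool_pos: [590.4, -87.0, 119.8]
tcp_rot: [3.14, 0.0, 1.571]
contact_force: [-1.1, 0.6, 6.0]
grip_width: 0.0
```

step_arm:
  deltas:
    - [0,0,0.5,0,0,0]
    - [0,0,1,0,0,0]
    - [0,0,1,0,0,0]

```text
time: 5.58
tool_pos: [590.4, -87.0, 118.8]
tcp_rot: [3.14, 0.0, 1.571]
contact_force: [-1.5, -0.2, 6.1]
grip_width: 0.2
```

step_arm:
  deltas:
    - [0,0,0.5,0,0,0]
    - [0,0,1,0,0,0]
    - [0,0,1,0,0,0]

```text
time: 5.83
tool_pos: [590.4, -87.0, 117.8]
tcp_rot: [3.14, 0.0, 1.571]
contact_force: [-2.1, 0.7, 6.9]
grip_width: 0.7
```

step_arm:
  deltas:
    - [0,0,0.3,0,0,0]
    - [0,0,0.6,0,0,0]
    - [0,0,0.6,0,0,0]

```text
time: 6.08
tool_pos: [590.4, -87.0, 117.2]
tcp_rot: [3.14, 0.0, 1.571]
contact_force: [-2.8, 0.7, 7.0]
grip_width: 0.0
```

step_arm:
  deltas:
    - [0,0,0.3,0,0,0]
    - [0,0,0.6,0,0,0]
    - [0,0,0.6,0,0,0]

```text
time: 6.33
tool_pos: [590.4, -87.0, 116.6]
tcp_rot: [3.14, 0.0, 1.571]
contact_force: [-1.8, 1.2, 6.4]
grip_width: 0.7
```

step_arm:
  deltas:
    - [0,0,0.3,0,0,0]
    - [0,0,0.6,0,0,0]
    - [0,0,0.6,0,0,0]

```text
time: 6.58
tool_pos: [590.4, -87.0, 116.0]
tcp_rot: [3.14, 0.0, 1.571]
contact_force: [-1.6, 0.5, 6.6]
grip_width: 0.6
```

step_arm:
  deltas:
    - [0,0,0.3,0,0,0]
    - [0,0,0.6,0,0,0]
    - [0,0,0.6,0,0,0]

```text
time: 6.83
tool_pos: [590.4, -87.0, 115.4]
tcp_rot: [3.14, 0.0, 1.571]
contact_force: [-0.7, 0.9, 7.5]
grip_width: 0.2
```

step_arm:
  deltas:
    - [0,0,0.3,0,0,0]
    - [0,0,0.6,0,0,0]
    - [0,0,0.6,0,0,0]

```text
time: 7.08
tool_pos: [590.5, -87.0, 115.2]
tcp_rot: [3.14, 0.0, 1.571]
contact_force: [-2.9, 1.1, 8.8]
grip_width: 1.0
```

step_arm:
  deltas:
    - [0,0,0.3,0,0,0]
    - [0,0,0.6,0,0,0]
    - [0,0,0.6,0,0,0]

```text
time: 7.33
tool_pos: [590.7, -87.0, 115.1]
tcp_rot: [3.139, 0.001, 1.571]
contact_force: [-2.4, 1.5, 12.1]
grip_width: 0.2
```

step_arm:
  deltas:
    - [0,0,0.2,0,0,0]
    - [0,0,0.4,0,0,0]
    - [0,0,0.4,0,0,0]

```text
time: 7.58
tool_pos: [590.9, -87.1, 115.0]
tcp_rot: [3.138, 0.001, 1.571]
contact_force: [-2.3, 1.0, 11.9]
grip_width: 0.4
```

step_arm:
  deltas:
    - [0,0,0.2,0,0,0]
    - [0,0,0.4,0,0,0]
    - [0,0,0.4,0,0,0]

```text
time: 7.83
tool_pos: [591.1, -87.1, 114.9]
tcp_rot: [3.138, 0.001, 1.571]
contact_force: [-3.1, 2.2, 15.1]
grip_width: 0.2
```

step_arm:
  deltas:
    - [0,0,-0.8,0,0,0]
    - [0,0,-1.6,0,0,0]
    - [0,0,-1.6,0,0,0]

```text
time: 8.08
tool_pos: [591.0, -87.1, 115.2]
tcp_rot: [3.138, 0.001, 1.571]
contact_force: [-0.1, 0.4, 7.7]
grip_width: 0.9
```

```bash
python3 - <<'E'
import numpy as np
for k in range(16):
    a0=90+25*k; a=np.radians(a0+np.array([5,10,15,20,25])); b=np.radians(a0)
    dx=36*(np.cos(a)-np.cos(b)); dy=36*(np.sin(a)-np.sin(b))
    print(a0,[[round(float(y),1),round(float(x),1)] for x,y in zip(dx,dy)])
E
```

```text
90 [[-0.1, -3.1], [-0.5, -6.3], [-1.2, -9.3], [-2.2, -12.3], [-3.4, -15.2]]
115 [[-1.5, -2.8], [-3.1, -5.4], [-5.0, -7.9], [-7.2, -10.2], [-9.5, -12.4]]
140 [[-2.5, -1.9], [-5.1, -3.6], [-7.9, -5.0], [-10.8, -6.3], [-13.8, -7.2]]
165 [[-3.1, -0.7], [-6.2, -1.1], [-9.3, -1.2], [-12.5, -1.1], [-15.6, -0.7]]
190 [[-3.1, 0.7], [-6.1, 1.6], [-9.0, 2.8], [-11.7, 4.3], [-14.4, 6.0]]
215 [[-2.5, 1.9], [-4.8, 4.0], [-6.9, 6.3], [-8.8, 8.8], [-10.5, 11.5]]
240 [[-1.5, 2.8], [-2.7, 5.7], [-3.6, 8.7], [-4.3, 11.7], [-4.7, 14.9]]
265 [[-0.1, 3.1], [0.0, 6.3], [0.4, 9.4], [1.1, 12.5], [2.0, 15.5]]
290 [[1.2, 2.9], [2.7, 5.7], [4.3, 8.3], [6.3, 10.8], [8.4, 13.1]]
315 [[2.3, 2.1], [4.8, 4.0], [7.5, 5.7], [10.2, 7.2], [13.1, 8.4]]
340 [[3.0, 0.9], [6.1, 1.6], [9.2, 2.0], [12.3, 2.2], [15.5, 2.0]]
365 [[3.1, -0.4], [6.2, -1.1], [9.2, -2.0], [12.1, -3.2], [14.9, -4.7]]
390 [[2.6, -1.7], [5.1, -3.6], [7.5, -5.7], [9.6, -8.0], [11.5, -10.5]]
415 [[1.7, -2.6], [3.1, -5.4], [4.3, -8.3], [5.3, -11.3], [6.0, -14.4]]
440 [[0.4, -3.1], [0.5, -6.3], [0.4, -9.4], [0.0, -12.5], [-0.7, -15.6]]
465 [[-0.9, -3.0], [-2.1, -5.9], [-3.6, -8.7], [-5.3, -11.3], [-7.2, -13.8]]
```

step_arm:
  deltas:
    - [-0.1,-3.1,-0.2,0,0,0]
    - [-0.5,-6.3,-0.2,0,0,0]
    - [-1.2,-9.3,-0.2,0,0,0]
    - [-2.2,-12.3,-0.2,0,0,0]
    - [-3.4,-15.2,-0.2,0,0,0]

```text
time: 8.5
tool_pos: [576.1, -90.5, 115.3]
tcp_rot: [3.138, 0.001, 1.571]
contact_force: [1.6, 1.3, 7.2]
grip_width: 0.1
```

step_arm:
  deltas:
    - [-1.5,-2.8,0,0,0,0]
    - [-3.1,-5.4,0,0,0,0]
    - [-5.0,-7.9,0,0,0,0]
    - [-7.2,-10.2,0,0,0,0]
    - [-9.5,-12.4,0,0,0,0]

```text
time: 8.92
tool_pos: [563.7, -100.0, 115.3]
tcp_rot: [3.138, 0.001, 1.571]
contact_force: [1.7, 1.4, 7.5]
grip_width: 0.5
```

```bash
python3 - <<'E'
from h import *
t=bot.capture("top"); s=bot.capture("scene"); w=bot.capture("wrist")
a=cv2.resize(t["color"][160:265,290:395,::-1],(400,400),interpolation=3)
b=cv2.resize(s["color"][115:220,170:275,::-1],(400,400),interpolation=3)
cv2.imwrite("pics/c.png",np.hstack([a,b]))
for q in (t,s): print(seg(q,(300,170,388,255) if q is t else (180,125,270,215))["red"])
E
```

```text
Traceback (most recent call last):
  File "h.py", line 18, in seg
    (u,v),ax,an=cv2.fitEllipse(cnt); out["blue"]=(u+x0,v+y0,ax)
                ~~~~~~~~~~~~~~^^^^^
cv2.error: OpenCV(4.12.0) /io/opencv/modules/imgproc/src/shapedescr.cpp:361: error: (-201:Incorrect size of input array) There should be at least 5 points to fit the ellipse in function 'fitEllipseNoDirect'
```

View pics/c.png

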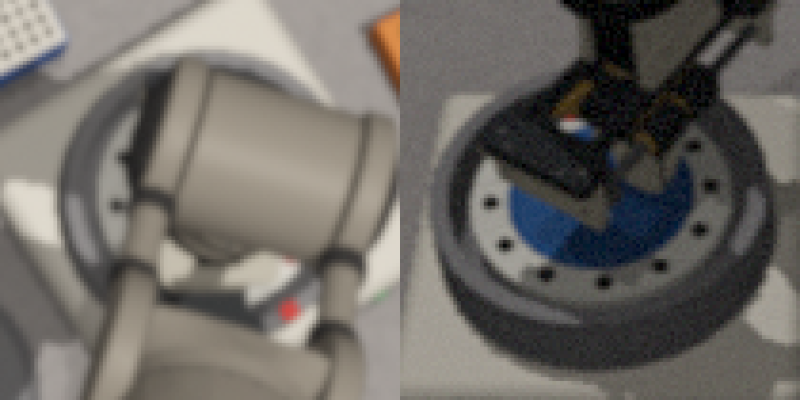

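step_arm:
  deltas:
    - [-2.5,-1.9,-0.1,0,0,0]
    - [-5.1,-3.6,-0.1,0,0,0]
    - [-7.9,-5.0,-0.1,0,0,0]
    - [-10.8,-6.3,-0.1,0,0,0]
    - [-13.8,-7.2,-0.1,0,0,0]

```text
time: 9.48
tool_pos: [556.4, -113.8, 115.3]
tcp_rot: [3.138, 0.0, 1.571]
contact_force: [1.5, 1.2, 6.8]
grip_width: 0.7
```

step_arm:
  deltas:
    - [-3.1,-0.7,0,0,0,0]
    - [-6.2,-1.1,0,0,0,0]
    - [-9.3,-1.2,0,0,0,0]
    - [-12.5,-1.1,0,0,0,0]
    - [-15.6,-0.7,0,0,0,0]

```text
time: 9.9
tool_pos: [555.5, -129.3, 115.2]
tcp_rot: [3.139, 0.0, 1.571]
contact_force: [1.6, 2.7, 7.1]
grip_width: 0.6
```

step_arm:
  deltas:
    - [-3.1,0.7,0,0,0,0]
    - [-6.1,1.6,0,0,0,0]
    - [-9.0,2.8,0,0,0,0]
    - [-11.7,4.3,0,0,0,0]
    - [-14.4,6.0,0,0,0,0]

```text
time: 10.32
tool_pos: [561.3, -143.5, 115.2]
tcp_rot: [3.14, -0.0, 1.571]
contact_force: [0.7, 2.6, 7.2]
grip_width: 0.2
```

step_arm:
  deltas:
    - [-2.5,1.9,0,0,0,0]
    - [-4.8,4.0,0,0,0,0]
    - [-6.9,6.3,0,0,0,0]
    - [-8.8,8.8,0,0,0,0]
    - [-10.5,11.5,0,0,0,0]

```text
time: 10.73
tool_pos: [572.5, -154.1, 115.1]
tcp_rot: [3.14, -0.0, 1.571]
contact_force: [-0.9, 1.8, 7.6]
grip_width: 0.4
```

step_arm:
  deltas:
    - [-1.5,2.8,-0.1,0,0,0]
    - [-2.7,5.7,-0.1,0,0,0]
    - [-3.6,8.7,-0.1,0,0,0]
    - [-4.3,11.7,-0.1,0,0,0]
    - [-4.7,14.9,-0.1,0,0,0]

```text
time: 11.15
tool_pos: [587.2, -158.8, 115.1]
tcp_rot: [3.141, -0.0, 1.571]
contact_force: [-1.5, 1.8, 7.0]
grip_width: 0.4
```

step_arm:
  deltas:
    - [-0.1,3.1,0,0,0,0]
    - [0,6.3,0,0,0,0]
    - [0.4,9.4,0,0,0,0]
    - [1.1,12.5,0,0,0,0]
    - [2.0,15.5,0,0,0,0]

```text
time: 11.57
tool_pos: [602.6, -157.0, 115.2]
tcp_rot: [3.141, 0.0, 1.571]
contact_force: [-2.3, 0.2, 8.7]
grip_width: 0.7
```

step_arm:
  deltas:
    - [1.2,2.9,-0.3,0,0,0]
    - [2.7,5.7,-0.4,0,0,0]
    - [4.3,8.3,-0.4,0,0,0]
    - [6.3,10.8,-0.4,0,0,0]
    - [8.4,13.1,-0.4,0,0,0]

```text
time: 11.98
tool_pos: [615.7, -148.8, 115.3]
tcp_rot: [3.141, 0.001, 1.571]
contact_force: [-1.4, -1.9, 5.5]
grip_width: 0.5
```

step_arm:
  deltas:
    - [2.3,2.1,0,0,0,0]
    - [4.8,4.0,0,0,0,0]
    - [7.5,5.7,0,0,0,0]
    - [10.2,7.2,0,0,0,0]
    - [13.1,8.4,0,0,0,0]

```text
time: 12.4
tool_pos: [624.4, -135.8, 115.3]
tcp_rot: [3.14, 0.001, 1.571]
contact_force: [0.2, -1.8, 4.2]
grip_width: 0.6
```

```bash
python3 - <<'E'
from h import *
t=bot.capture("top"); s=bot.capture("scene"); w=bot.capture("wrist")
b=cv2.resize(s["color"][115:220,170:275,::-1],(400,400),interpolation=3)
cv2.imwrite("pics/d.png",np.hstack([b,cv2.resize(w["color"][100:,80:480,::-1],(400,400))]))
E
```

```text
(no output)
```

View pics/d.png

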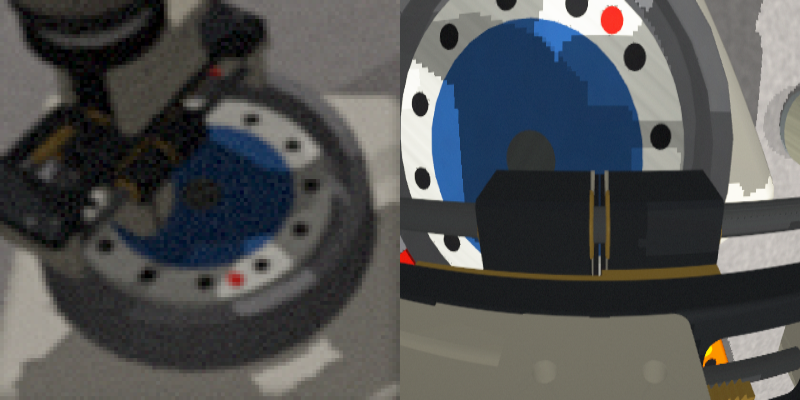

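```bash
python3 - <<'E'
from h import *
s=bot.capture("scene")
c=s["color"].astype(int); w=np.clip(c[...,0]-np.maximum(c[...,1],c[...,2])-30,0,None); w[:180]=0;w[196:]=0;w[:,:222]=0;w[:,242:]=0
y,x=np.nonzero(w); k=w[y,x]; u,v=(x*k).sum()/k.sum(),(y*k).sum()/k.sum()
for z in (88,90,92):
  P=atz(s,u,v,z); print(u,v,P,np.degrees(np.arctan2(P[1]+123,P[0]-590)),np.hypot(P[1]+123,P[0]-590))
E
```

```text
231.31057563587683 187.77242302543507 [630.67744149 -65.76297085  88.        ] 54.59920047071626 70.21916940779887
231.31057563587683 187.77242302543507 [631.75067907 -64.71747472  90.        ] 54.384086651572844 71.69359773788592
231.31057563587683 187.77242302543507 [632.82391666 -63.67197859  92.        ] 54.17764523856589 73.1689959137798
```

step_arm:
  deltas:
    - [3.0,0.9,0.2,0,0,0]
    - [6.1,1.6,0.3,0,0,0]
    - [9.2,2.0,0.3,0,0,0]
    - [12.3,2.2,0.3,0,0,0]
    - [15.5,2.0,0.3,0,0,0]

```text
time: 13.02
tool_pos: [626.9, -120.4, 115.3]
tcp_rot: [3.139, 0.001, 1.571]
contact_force: [1.5, -1.4, 5.7]
grip_width: 0.4
```

step_arm:
  deltas:
    - [3.1,-0.4,0,0,0,0]
    - [6.2,-1.1,0,0,0,0]
    - [9.2,-2.0,0,0,0,0]
    - [12.1,-3.2,0,0,0,0]
    - [14.9,-4.7,0,0,0,0]

```text
time: 13.43
tool_pos: [622.4, -105.3, 115.3]
tcp_rot: [3.138, 0.001, 1.571]
contact_force: [2.3, -1.2, 5.2]
grip_width: 0.6
```

step_arm:
  deltas:
    - [2.6,-1.7,0.1,0,0,0]
    - [5.1,-3.6,0.1,0,0,0]
    - [7.5,-5.7,0.1,0,0,0]
    - [9.6,-8.0,0.1,0,0,0]
    - [11.5,-10.5,0.1,0,0,0]

```text
time: 13.85
tool_pos: [612.0, -93.6, 115.3]
tcp_rot: [3.138, 0.001, 1.571]
contact_force: [2.7, -0.6, 6.1]
grip_width: 0.7
```

step_arm:
  deltas:
    - [1.7,-2.6,0,0,0,0]
    - [3.1,-5.4,0,0,0,0]
    - [4.3,-8.3,0,0,0,0]
    - [5.3,-11.3,0,0,0,0]
    - [6.0,-14.4,0,0,0,0]

```text
time: 14.27
tool_pos: [597.6, -87.4, 115.3]
tcp_rot: [3.138, 0.0, 1.571]
contact_force: [3.0, 0.1, 5.7]
grip_width: 0.4
```

step_arm:
  deltas:
    - [0.4,-3.1,0,0,0,0]
    - [0.5,-6.3,0,0,0,0]
    - [0.4,-9.4,0,0,0,0]
    - [0,-12.5,0,0,0,0]
    - [-0.7,-15.6,0,0,0,0]

```text
time: 14.68
tool_pos: [581.8, -88.0, 115.3]
tcp_rot: [3.138, 0.0, 1.571]
contact_force: [2.0, 1.1, 7.2]
grip_width: 0.4
```

```bash
python3 - <<'E'
from h import *
t=bot.capture("top"); s=bot.capture("scene"); w=bot.capture("wrist")
for n,p,(x0,y0,x1,y1) in (("t",t,(290,160,395,265)),("s",s,(170,115,275,220)),("w",w,(0,0,560,420))):
  c=p["color"].astype(int)[y0:y1,x0:x1]; k=np.clip(c[...,0]-np.maximum(c[...,1],c[...,2])-30,0,None)
  nn,l,st,ce=cv2.connectedComponentsWithStats((k>20).astype(np.uint8))
  for i in range(1,nn):
    if st[i,4]<4: continue
    u,v=ce[i]+[x0,y0]; P=atz(p,u,v,90) if n!="w" else np.zeros(3); print(n,u,v,st[i,4],P,np.degrees(np.arctan2(P[1]+123,P[0]-590))%360,np.hypot(P[1]+123,P[0]-590))
b=cv2.resize(s["color"][115:220,170:275,::-1],(400,400),interpolation=3)
a=cv2.resize(t["color"][160:265,290:395,::-1],(400,400),interpolation=3)
cv2.imwrite("pics/e.png",np.hstack([b,a]))
E
```

```text
t 392.0281690140845 170.14084507042253 71 [ 700.92629682 -253.80141241   90.        ] 310.29965149743725 171.50408979021992
w 417.1857142857143 384.14285714285717 140 [0. 0. 0.] 168.2239552941502 602.6848264225672
w 432.22222222222223 409.3333333333333 18 [0. 0. 0.] 168.2239552941502 602.6848264225672
w 435.0 418.4 5 [0. 0. 0.] 168.2239552941502 602.6848264225672
```

View pics/e.png

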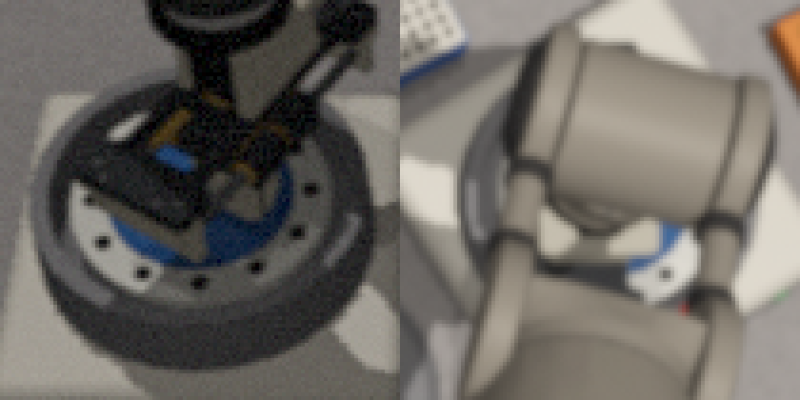

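step_arm:
  deltas:
    - [0,0,-5,0,0,0]
    - [0,0,-20,0,0,0]
    - [0,0,-45,0,0,0]
    - [20,0,-75,0,0,0]
    - [55,0,-85,0,0,0]

```text
time: 15.25
tool_pos: [582.1, -35.6, 202.8]
tcp_rot: [3.137, 0.002, 1.567]
contact_force: [1.2, -0.3, 0.4]
grip_width: 0.4
```

step_arm:
  deltas:
    - [38,0,0,0,0,0]
    - [76,0,0,0,0,0]
    - [114,0,0,0,0,0]
    - [152,0,0,0,0,0]
    - [185,0,0,0,0,0]

```text
time: 15.67
tool_pos: [579.9, 154.2, 198.9]
tcp_rot: [-3.14, -0.0, 1.571]
contact_force: [-0.0, -0.9, -0.3]
grip_width: 0.3
```

```bash
cat > look.py <<'E'
from h import *
import sys
t=bot.capture("top"); s=bot.capture("scene"); z=float(sys.argv[2])
M=None
for n,p,w in (("t",t,(300,170,388,255)),("s",s,(180,125,270,215))):
  r=seg(p,w); C=atz(p,*r["blue"][:2],z); print(n,"blue",C,r["blue"][2])
  for q in r["red"]:
    P=atz(p,q[0],q[1],z); Q=atz(p,q[0],q[1],100)
    print(n,q,"rotor-plane ang %.1f r %.1f"%(np.degrees(np.arctan2(P[1]-C[1],P[0]-C[0]))%360,np.hypot(*(P-C)[:2])),"rim ang %.1f r %.1f"%(np.degrees(np.arctan2(Q[1]-C[1],Q[0]-C[0]))%360,np.hypot(*(Q-C)[:2])))
cv2.imwrite("pics/%s.png"%sys.argv[1],np.hstack([cv2.resize(t["color"][160:265,290:395,::-1],(400,400),interpolation=3),cv2.resize(s["color"][115:220,170:275,::-1],(400,400),interpolation=3)]))
E
python3 look.py f 90
```

```text
t blue [ 589.48767876 -122.08115174   90.        ] (38.983829498291016, 40.03434753417969)
t (np.float64(341.44931506849315), np.float64(236.43013698630136), np.int32(12)) rotor-plane ang 171.0 r 69.8 rim ang 169.9 r 70.8
t (np.float64(365.5318032786885), np.float64(240.98688524590165), np.int32(28)) rotor-plane ang 213.2 r 97.4 rim ang 212.0 r 96.9
s blue [ 592.36518313 -119.70421986   90.        ] (34.9308967590332, 46.55552673339844)
s (np.float64(225.27686832740213), np.float64(132.21637010676156), np.int32(26)) rotor-plane ang 212.9 r 109.8 rim ang 211.9 r 100.0
s (np.float64(243.2877263581489), np.float64(148.75653923541248), np.int32(11)) rotor-plane ang 171.8 r 71.8 rim ang 165.9 r 66.1
```

View pics/f.png

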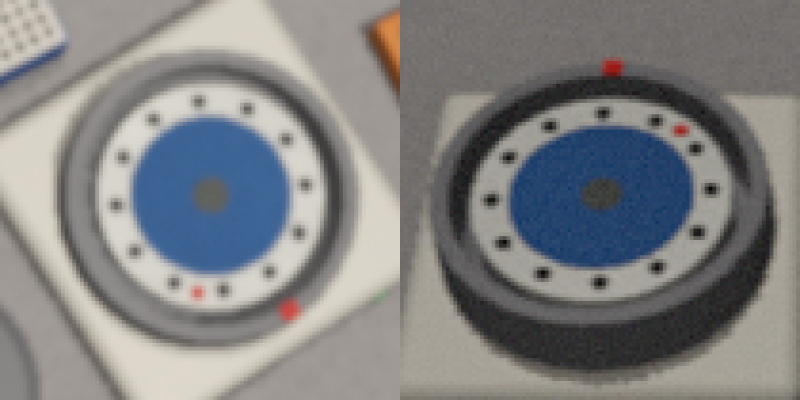

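step_arm:
  deltas:
    - [-40,0,0,0,0,0]
    - [-80,0,0,0,0,0]
    - [-120,0,0,0,0,0]
    - [-160,0,0,0,0,0]
    - [-200,0,0,0,0,0]

```text
time: 16.18
tool_pos: [579.9, -50.4, 198.9]
tcp_rot: [-3.14, -0.0, 1.571]
contact_force: [0.3, 0.2, -0.4]
grip_width: 0.4
```

step_arm:
  deltas:
    - [-30,0,15,0,0,0]
    - [-40,0,45,0,0,0]
    - [-40,0,70,0,0,0]
    - [-40,0,78,0,0,0]
    - [-40,0,80,0,0,0]

```text
time: 16.6
tool_pos: [579.2, -88.4, 117.1]
tcp_rot: [-3.137, -0.002, 1.57]
contact_force: [-0.6, 0.4, 0.5]
grip_width: 0.6
```

step_arm:
  deltas:
    - [0,0,1,0,0,0]
    - [0,0,2,0,0,0]
    - [0,0,3,0,0,0]
    - [0,0,4,0,0,0]
    - [0,0,4,0,0,0]

```text
time: 17.02
tool_pos: [581.1, -87.9, 116.0]
tcp_rot: [3.14, 0.0, 1.571]
contact_force: [-0.5, 0.5, 0.1]
grip_width: 0.6
```

step_arm:
  deltas:
    - [0,0,0.5,0,0,0]
    - [0,0,0.9,0,0,0]
    - [0,0,0.9,0,0,0]

```text
time: 17.27
tool_pos: [581.1, -88.0, 115.4]
tcp_rot: [3.14, 0.0, 1.571]
contact_force: [-2.0, 1.0, 5.0]
grip_width: 0.4
```

```bash
python3 - <<'E'
import numpy as np
for a0,st in ((105,4),(125,4)):
    a=np.radians(a0+st*np.arange(1,6)); b=np.radians(a0)
    dx=36*(np.cos(a)-np.cos(b)); dy=36*(np.sin(a)-np.sin(b))
    print(a0,[[round(float(y),1),round(float(x),1)] for x,y in zip(dx,dy)])
E
```

```text
105 [[-0.7, -2.4], [-1.6, -4.7], [-2.7, -7.0], [-3.9, -9.2], [-5.3, -11.3]]
125 [[-1.5, -2.0], [-3.2, -3.9], [-4.9, -5.7], [-6.8, -7.3], [-8.8, -8.8]]
```

step_arm:
  deltas:
    - [-0.7,-2.4,0.2,0,0,0]
    - [-1.6,-4.7,0.2,0,0,0]
    - [-2.7,-7.0,0.2,0,0,0]
    - [-3.9,-9.2,0.2,0,0,0]
    - [-5.3,-11.3,0.2,0,0,0]

```text
time: 17.68
tool_pos: [570.3, -93.6, 115.3]
tcp_rot: [3.139, 0.001, 1.571]
contact_force: [1.3, 1.4, 6.5]
grip_width: 0.4
```

step_arm:
  deltas:
    - [-1.5,-2.0,0,0,0,0]
    - [-3.2,-3.9,0,0,0,0]
    - [-4.9,-5.7,0,0,0,0]
    - [-6.8,-7.3,0,0,0,0]
    - [-6.8,-7.3,0,0,0,0]

```text
time: 18.1
tool_pos: [562.8, -100.9, 115.3]
tcp_rot: [3.139, 0.001, 1.571]
contact_force: [0.6, -0.2, 6.2]
grip_width: 0.7
```

step_arm:
  deltas:
    - [0,0,-5,0,0,0]
    - [0,0,-20,0,0,0]
    - [0,0,-50,0,0,0]
    - [20,0,-80,0,0,0]
    - [55,0,-85,0,0,0]

```text
time: 18.52
tool_pos: [564.2, -47.9, 204.1]
tcp_rot: [3.134, 0.003, 1.567]
contact_force: [1.9, 0.4, 0.7]
grip_width: 0.6
```

step_arm:
  deltas:
    - [38,0,0,0,0,0]
    - [76,0,0,0,0,0]
    - [114,0,0,0,0,0]
    - [152,0,0,0,0,0]
    - [185,0,0,0,0,0]

```text
time: 18.93
tool_pos: [561.4, 141.9, 199.2]
tcp_rot: [-3.141, -0.0, 1.571]
contact_force: [0.2, 0.7, -0.6]
grip_width: 0.6
```

```bash
python3 look.py g 88
```

```text
t blue [ 589.70021707 -122.3312377    88.        ] (39.029720306396484, 39.94459533691406)
t (np.float64(357.2262569832402), np.float64(233.91061452513966), np.int32(10)) rotor-plane ang 206.8 r 70.1 rim ang 205.0 r 70.0
t (np.float64(365.53045186640475), np.float64(240.99672560576295), np.int32(28)) rotor-plane ang 213.2 r 97.5 rim ang 211.8 r 96.9
s blue [ 591.38299352 -120.84020589   88.        ] (35.05845260620117, 46.562740325927734)
s (np.float64(225.29749103942652), np.float64(132.22293906810035), np.int32(26)) rotor-plane ang 212.8 r 110.3 rim ang 211.6 r 98.5
s (np.float64(227.4156378600823), np.float64(143.48765432098764), np.int32(11)) rotor-plane ang 206.8 r 72.6 rim ang 203.8 r 61.8
```

step_arm:
  deltas:
    - [-40,0,0,0,0,0]
    - [-80,0,0,0,0,0]
    - [-120,0,0,0,0,0]
    - [-160,0,0,0,0,0]
    - [-200,0,0,0,0,0]

```text
time: 19.45
tool_pos: [561.3, -62.7, 199.1]
tcp_rot: [-3.141, 0.0, 1.571]
contact_force: [1.2, -0.4, 0.2]
grip_width: 0.5
```

step_arm:
  deltas:
    - [-30,0,15,0,0,0]
    - [-40,0,45,0,0,0]
    - [-40,0,70,0,0,0]
    - [-40,0,78,0,0,0]
    - [-40,0,80,0,0,0]

```text
time: 19.87
tool_pos: [560.6, -100.6, 117.3]
tcp_rot: [-3.137, -0.001, 1.57]
contact_force: [0.7, 0.0, 0.4]
grip_width: 0.4
```

step_arm:
  deltas:
    - [0,0,1,0,0,0]
    - [0,0,2,0,0,0]
    - [0,0,3,0,0,0]
    - [0,0,4,0,0,0]
    - [0,0,4,0,0,0]

```text
time: 20.28
tool_pos: [562.5, -100.1, 115.9]
tcp_rot: [3.14, 0.0, 1.571]
contact_force: [-0.0, -0.3, 0.3]
grip_width: 0.4
```

step_arm:
  deltas:
    - [0,0,0.5,0,0,0]
    - [0,0,1.0,0,0,0]
    - [0,0,1.0,0,0,0]

```text
time: 20.53
tool_pos: [562.5, -100.1, 115.3]
tcp_rot: [3.14, 0.0, 1.571]
contact_force: [-1.9, 0.6, 5.9]
grip_width: 0.7
```

step_arm:
  deltas:
    - [-0.9,-0.7,0,0,0,0]
    - [-1.8,-1.3,0,0,0,0]
    - [-2.7,-2.0,0,0,0,0]
    - [-2.7,-2.0,0,0,0,0]

```text
time: 20.87
tool_pos: [560.8, -102.9, 115.3]
tcp_rot: [3.139, 0.0, 1.571]
contact_force: [-0.2, 0.9, 5.8]
grip_width: 0.8
```

step_arm:
  deltas:
    - [0,0,-5,0,0,0]
    - [0,0,-20,0,0,0]
    - [0,0,-50,0,0,0]
    - [20,0,-80,0,0,0]
    - [55,0,-85,0,0,0]

```text
time: 21.28
tool_pos: [562.5, -50.5, 204.4]
tcp_rot: [3.133, 0.003, 1.567]
contact_force: [2.1, 0.2, 0.3]
grip_width: 0.6
```

step_arm:
  deltas:
    - [38,0,0,0,0,0]
    - [76,0,0,0,0,0]
    - [114,0,0,0,0,0]
    - [152,0,0,0,0,0]
    - [185,0,0,0,0,0]

```text
time: 21.7
tool_pos: [559.7, 139.3, 199.6]
tcp_rot: [3.141, -0.0, 1.571]
contact_force: [0.4, 0.6, 0.6]
grip_width: 0.1
```

```bash
python3 look.py h 88;python3 look.py i 88 | grep '^t'
```

```text
t blue [ 589.70941918 -122.23516613   88.        ] (39.01873779296875, 40.018184661865234)
t (np.float64(359.0712401055409), np.float64(232.7968337730871), np.int32(10)) rotor-plane ang 211.7 r 70.0 rim ang 209.8 r 69.7
t (np.float64(365.53176162409954), np.float64(240.9947609692207), np.int32(28)) rotor-plane ang 213.2 r 97.6 rim ang 211.9 r 97.0
s blue [ 591.2736972  -120.86360041   88.        ] (34.94780349731445, 46.63401794433594)
s (np.float64(225.28612508986342), np.float64(132.25233644859813), np.int32(25)) rotor-plane ang 212.9 r 110.1 rim ang 211.6 r 98.3
s (np.float64(225.1779497098646), np.float64(143.25531914893617), np.int32(11)) rotor-plane ang 211.2 r 72.9 rim ang 208.9 r 61.9
t blue [ 589.74421605 -122.34584437   88.        ] (38.979454040527344, 39.961265563964844)
t (np.float64(359.06596306068604), np.float64(232.80211081794195), np.int32(10)) rotor-plane ang 211.6 r 70.0 rim ang 209.7 r 69.7
t (np.float64(365.5305318450427), np.float64(240.9940906106369), np.int32(28)) rotor-plane ang 213.2 r 97.6 rim ang 211.8 r 97.0
```

View pics/h.png

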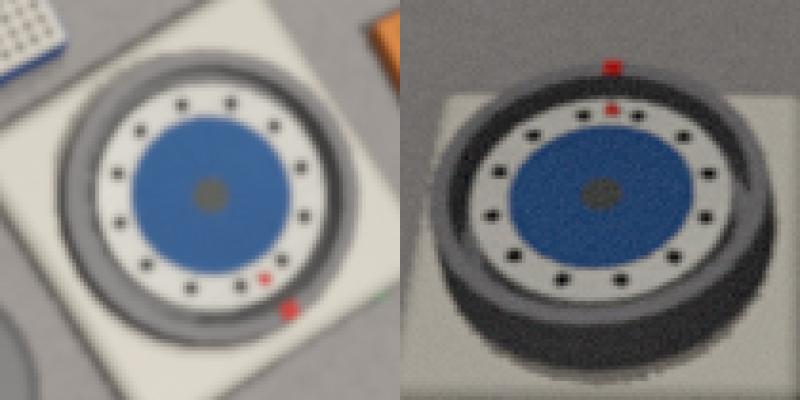

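```bash
python3 -c "
from plant import bot
print(bot.close_job())"
```

```text
the job is handed in; nothing more can be done
None
```

The rotor is pressed home and has been turned one full turn and on to the mark. Its red dot now lines up with the red mark on the rim, and I have handed the job in.

- **Seating:** I pressed with shut fingertips until the rotor met a hard stop. It sank about 7.5 mm at 6–7 N. At the stop the force rose to about 15 N with almost no further movement, so it is home. That was the highest push, under the 20 N limit.
- **Turning:** I turned it anticlockwise in light strokes of about 4–9 N at 36 mm from the axis. The tip slipped a little, about 18° by the halfway check. I compensated with two extra strokes, lifting off to look after each.
- **Last checks:** From the top camera the dot is at 211.7° and the mark at 211.9°. From the scene camera they are at 211.2° and 211.6°, so they agree within about half a degree. The contact height stayed the same throughout, so the rotor is still seated.
- **Surroundings:** I saw no contact with the things around it. The arm finished clear of everything at about 22 s, well inside the 72 s limit.

No check failed. The two cameras put the rotor's centre about 2 mm apart, which is within their calibration.

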